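# Lock a shoe in the cam clamp of a polishing board

## Robot

A 6-joint arm with a two-finger parallel gripper is mounted at the origin on the work surface. World frame = base frame: x ahead of the robot, y to its left, z up, the work surface at z = 0. Lengths are in m, angles in rad, forces in N, time in s.
With the tool pointing down it reaches from about 0.25 to 0.775 m from the base axis. Payload 4 kg.
Tool frame: the origin (TCP) lies midway between the tips of the shut fingers; the grasp point (between the pads) lies 19 mm behind it; z points along the fingers, y is the direction in which the jaws open and shut (so a half turn about z gives the same grasp; the last joint's range is limited). The gripper opens to 94 mm and grips with 3 to 60 N. Pads are 16 mm wide; open, the fingers measure 119 mm over their backs; the gripper's body (75 mm by 177 mm) begins 78 mm behind the grasp point.
Start: joints at [1.062, 0.087, 1.371, -0, 1.684, -0.103], TCP at [0.217, 0.505, 0.206] pointing down, gripper open.
Joint ranges: [-3.1, 3.1], [-0.76, 2.03], [0.27, 2.55], [-1.08, 4.22], [0.17, 2.65], [-2.57, 2.57]. Speed limits (rad/s): [2.79, 2.79, 3.14, 3.14, 3.14, 3.14].

## Interface

Orientations are given as [roll, pitch, yaw] about the fixed x, y, z axes, in that order (R = Rz(yaw) Ry(pitch) Rx(roll)).
In Python, from bench import robot, cams gives the robot as it stands.
- The arm moves only by the tool step_arm, never from a script. Its argument "plan" is a list that holds one entry, the list of rows, each a list of 5 numbers: the shift along the world's x, y, z in mm, then the turn about the world's z in rad, then the opening in per cent of the stroke, from 0 (shut) to 100 (fully open). In form: [[[tx, ty, tz, turn, fingers], ...]]. A call has 1 to 8 rows; each row is the pose to reach, as a shift and turn from the pose commanded when the call began; what a row does not reach only later rows make up. A row lasts 1/12 s, in which the tool goes at most 41.7 mm and 7.16 degrees, less where a joint would pass 70% of its speed; a pose out of reach is approached as far as the arm can. A call with a gripper value outside its range is refused whole. The fingers move at their own pace and stop on an object; the grip force is fixed at half the most. Time passes only in rows, so rows that repeat a pose let the fingers close. It gives the time, the measured TCP pose, the force and the opening at its end, in the units of the state.
- robot.get_obs(): the state, without advancing time (a new reading comes with each control period).
- cams.snapshot(name): name is "side" or "top" or "wrist"; returns a dict with "frame" (400x640x3 uint8, red, green, blue), "camera_matrix" (3x3 intrinsics, pixels), "origin" and "attitude" of the camera in the world; the wrist camera has in their place "T_tool_cam" (4x4, takes a point from camera to tool coordinates, whose origin is the TCP and whose axes are the flange's). Camera axes: x right, y down, z forward; pixel columns grow to the right and rows downward; lengths in m; the calibration is good to about 2 mm. A picture is of the moment at which its call begins: read the wrist's pose just before it. There is no depth.
- robot.close_job(): hands the job in, once; it reports no verdict.
The state is a dict: "time": time; "joint_positions": joint angles; "qvel": joint speeds; "joint_torque": joint torques, N m; "tool_pos": TCP position; "ee_rot": TCP orientation; "wrist_force": force on the tool from outside, world axes, zero at the start; "wrist_torque": the same for the moment, N m; "width": finger opening in m.
Only numpy, scipy, OpenCV 4.12 (cv2) and the standard library are available. Lean on these libraries where they do the work, as an engineer would, in place of code of your own. Each camera call takes 0.05 s, during which the arm holds its last target. There are 200 camera calls.

## Task

Clamp the dress shoe on the polishing board ready for brushing: turn the black bar knob of the cam clockwise (seen from above) until the sprung roller drops into the notch in the cam's edge, so that the heel pad holds the shoe firmly against the toe stop, then let go of the knob. Leave the shoe standing in its place and do not knock the tins, brush and bottles around the board.

Things in the scene. Friction and masses are not known exactly. Their poses are not given: they have to be found in the camera images.
- stand: Polishing board, fixed: brown wood, 555 x 130 x 18 mm, cam clamp at one end, V toe stop at the other, the shoe on a cork mat between. Origin on the bench under the knob's axis; x runs along the board to the toe stop (board from -65 to 490 mm), z up. Clamp parts other than the knob stay below 47 mm above the bench.
- cam_knob (a joint): Angle of the cam and its knob about their upright axis, rad, growing clockwise seen from above; starts between 0 and 0.5, notch at 2.5, stopped at about 2.52 by the step behind the notch. Turning takes about 0.2 to 0.35 N m; friction keeps the knob wherever it is let go, so it can be turned in several grasps.
- knob_grip (a point): Point on the knob's axis 72 mm above the bench, where to grip. The knob is a black bar 72 mm long, 16 mm thick, from 52 to 84 mm above the bench, over the flat steel cam (radius 32 to 50 mm, top at 42 mm). The point turns with it: x along the bar, y across its 16 mm, z up. In the notch the bar stands square across the board.
- follower (a joint): Travel of the sprung follower carriage along the board, m: 0 until the knob is at 0.75 rad, then rising to about 0.010 at 2.2 to 2.28 rad (the crest); from there the roller springs back into the notch, which pulls the knob on to 2.5 rad, and the travel is then about 0.0065.
- roller (a point): Centre of the follower's brass roller (diameter 16 mm), which is pressed on the edge of the cam from the side of the shoe; 36 mm above the bench, 40 mm from the knob's axis at the start.
- heel_pad: Rubber-faced heel pad, 60 mm wide and 25 mm high, carried on a stiff spring by the follower: it comes forward with the roller and presses on the back of the shoe's heel. Its origin starts on the bench under the knob's axis and moves with the pad; the rubber face is 130 mm ahead of it along the board.
- shoe: Brown dress shoe with a wooden shoe tree in it, loose, 290 x 98 x 125 mm, 0.75 kg, standing on the board 21 mm above the bench, toe to the toe stop with 0.5 to 3.5 mm to spare. Origin at the middle of its underside, x to the toe. Its heel begins about 130 mm from the knob's axis.
- tin_near: Polish tin, 82 mm in diameter and 24 mm high, beside the clamp, on the robot's side of the board. Origin under its centre.
- tin_far: Polish tin, 72 mm in diameter and 22 mm high, beside the clamp, beyond the board. Origin under its centre.
- flask: Conical glass flask with a white cap, 74 mm wide at the foot and 120 mm high, beyond the board near the heel. Origin under its centre.
- cream: White cream bottle, 38 mm in diameter and 150 mm high, beyond the board beside the shoe. Origin under its centre.
- brush: Horsehair brush lying bristles down, 165 x 52 x 52 mm, on the robot's side of the board. Origin under its centre.

How it is judged:
By the outcome, as a careful person would: the job done as asked, in the order asked, and still so for the second after the job is handed in, with the robot touching nothing.
It also fails if it takes over 51 s, if anything falls off the work surface, if the arm or the gripper's body presses on something with over 40 N, if the wrist force passes 120 N, or if a joint passes its speed limit or range.

## Working session

There is one attempt and no reset: what is moved stays moved. The work goes in short steps, Python scripts to look and compute and a tool call to move; the robot and the scene stay as the last step left them, time stands still between calls to the robot, and variables do not carry over. Pictures are saved under pics/ and viewed, about 8 in all and at most 12, crops included, and the job is handed in when it is done.

Besides the shell and the picture viewer there is one more tool, called after "Call:" by a JSON object that holds its "op" and its "data", one argument or row to a line. step_arm: Moves the arm, as the interface text tells. Its arguments: {"type":"object","properties":{"plan":{"type":"array"}},"required":["plan"]}

```bash
ls; mkdir -p pics
python3 - <<'E'
from bench import robot,cams
import cv2,numpy as np,pickle
o=robot.get_obs();print(o)
for n in("top","side"):
    s=cams.snapshot(n);pickle.dump(s,open(f"pics/{n}0.pkl","wb"));cv2.imwrite(f"pics/{n}0.png",s["frame"][:,:,::-1])
    print(n,s["camera_matrix"],s["origin"],s["attitude"])
E
```

```text
pics
{'time': 0.0, 'joint_positions': array([ 1.06189479e+00,  8.79666982e-02,  1.37226289e+00, -5.42248319e-06,
        1.68358099e+00, -1.03125126e-01]), 'qvel': array([ 4.28278138e-04,  1.99426498e-04, -7.35463733e-04,  5.78806711e-05,
       -7.56873980e-04,  1.32992640e-03]), 'joint_torque': array([ 2.24430412e-03, -3.40177703e+01, -3.02431405e+01,  7.19612301e-02,
        3.27266380e-02, -1.39986269e-04]), 'tool_pos': array([0.21685238, 0.50484767, 0.2042934 ]), 'ee_rot': array([-3.13938596e+00, -2.22957627e-04,  2.73581540e+00]), 'wrist_force': array([-0.34167034,  0.22951993,  1.24856247]), 'wrist_torque': array([-0.04455498, -0.01015572,  0.04663749]), 'width': 0.0940143896896288}
top [[459.99109594   0.         319.72180993]
 [  0.         459.99109594 194.92829079]
 [  0.           0.           1.        ]] [ 0.38712245 -0.02990089  0.95210427] [-2.94750753  0.03169277 -1.59849779]
side [[461.85272467   0.         312.4114763 ]
 [  0.         461.85272467 198.53197095]
 [  0.           0.           1.        ]] [ 0.21224995 -0.61602312  0.64016978] [-2.25271759 -0.02197279 -0.4907458 ]
```

View pics/top0.png

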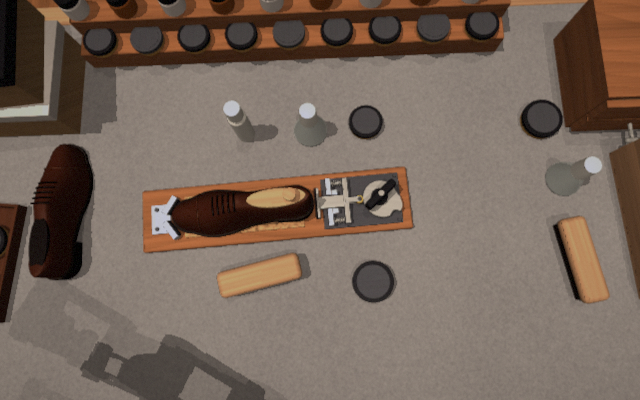

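View pics/side0.png

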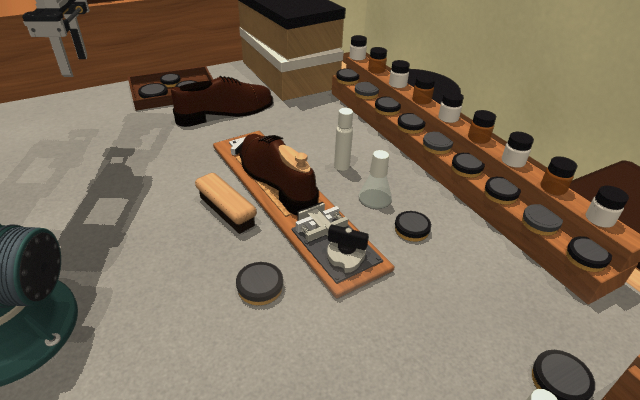

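The top view shows the board with the knob near (381,194), its bar running from (367,206) to (395,182). The shoe's toe points left. The side view shows the knob near (348,240). Next I'll measure the bar.

```bash
cat > h.py <<'E'
import numpy as np,cv2,pickle
from scipy.spatial.transform import Rotation as R
def ray(s,u,v,z):
    K=s["camera_matrix"];M=R.from_euler('xyz',s["attitude"]).as_matrix()
    d=M@np.linalg.inv(K)@[u,v,1];o=np.array(s["origin"]);return o+d*(z-o[2])/d[2]
def proj(s,p):
    M=R.from_euler('xyz',s["attitude"]).as_matrix();q=s["camera_matrix"]@(M.T@(np.array(p)-s["origin"]));return q[:2]/q[2]
E
python3 - <<'E'
from h import *
s=pickle.load(open("pics/top0.pkl","rb"));f=s["frame"]
for n,(u,v),z in [("board BR",(411,228),.018),("board TR",(406,169),.018),("board TL",(143,191),.018),("board BL",(146,251),.018),("knob",(381,194),.084),("tin_near",(373,281),.024),("tin_far",(366,122),.022)]:
    print(n,ray(s,u,v,z).round(4))
g=f.max(2); 
c=f[160:240,310:420];cv2.imwrite("pics/c1.png",cv2.resize(c,None,fx=7,fy=7,interpolation=cv2.INTER_CUBIC)[:,:,::-1])
for t in(15,22,30):
    m=np.zeros_like(g);m[175:215,360:403]=(g[175:215,360:403]<t)*255
    n,l,st,ce=cv2.connectedComponentsWithStats(m);i=1+st[1:,4].argmax();print(t,st[i],ce[i])
    cs,_=cv2.findContours((l==i).astype('u1'),0,2);r=cv2.minAreaRect(cs[0]);print(r)
    for b in cv2.boxPoints(r):print(ray(s,*b,.084).round(4))
E
```

```text
board BR [ 0.4969 -0.1887  0.018 ]
board TR [ 0.6204 -0.1864  0.018 ]
board TL [0.5926 0.3655 0.018 ]
board BL [0.4667 0.3534 0.018 ]
knob [ 0.5564 -0.1246  0.084 ]
tin_near [ 0.3934 -0.1061  0.024 ]
tin_far [ 0.725 -0.108  0.022]
15 [372 200  10   7  13] [377.07692308 202.61538462]
((376.423095703125, 202.8845977783203), (1.3867506980895996, 10.816654205322266), 56.3099365234375)
[ 0.535  -0.1055  0.084 ]
[ 0.5461 -0.1232  0.084 ]
[ 0.5438 -0.1245  0.084 ]
[ 0.5327 -0.1068  0.084 ]
22 [366 184  29  25  89] [379.97752809 199.17977528]
((381.9932556152344, 197.79052734375), (8.486077308654785, 35.57177734375), 54.46232223510742)
[ 0.5366 -0.0932  0.084 ]
[ 0.5751 -0.1506  0.084 ]
[ 0.5612 -0.1592  0.084 ]
[ 0.523  -0.1019  0.084 ]
30 [366 179  30  30 172] [382.51162791 194.91860465]
((381.8855285644531, 195.3470001220703), (10.996723175048828, 37.483116149902344), 43.72697067260742)
[ 0.5358 -0.093   0.084 ]
[ 0.5871 -0.1452  0.084 ]
[ 0.5716 -0.1596  0.084 ]
[ 0.5207 -0.1074  0.084 ]
```

View pics/c1.png

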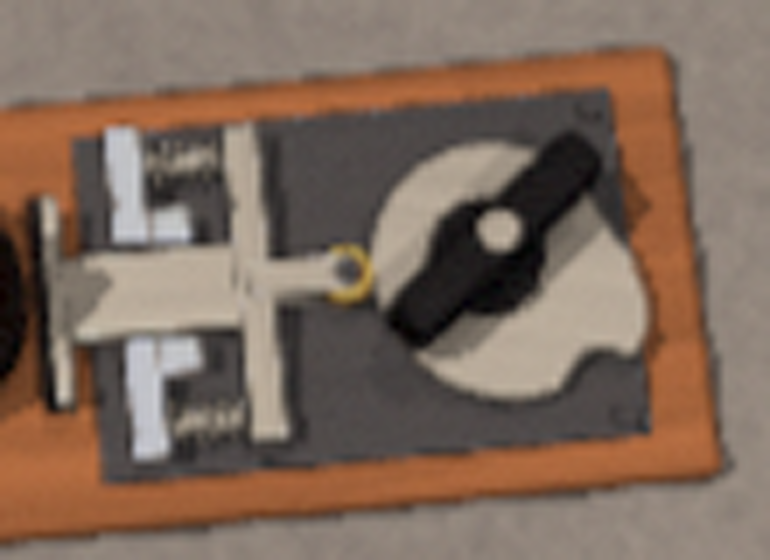

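Run:
```python
from h import *
s=pickle.load(open("pics/top0.pkl","rb"));s2=pickle.load(open("pics/side0.pkl","rb"))
c=lambda x,y:((x+.5)/7-.5+310,(y+.5)/7-.5+160)
a=ray(s,*c(583,150),.084);b=ray(s,*c(405,325),.084);print(a,b,(a+b)/2,np.hypot(*(a-b)[:2]),np.arctan2(*(b-a)[[0,1]][::-1]),"dot",ray(s,*c(500,230),.086))
# board long edges
h=cv2.cvtColor(s["frame"],cv2.COLOR_RGB2HSV);m=((h[...,1]>110)&(h[...,2]>60)&(h[...,0]<20)).astype('u1');m[:155]=0;m[262:]=0;m[:,:120]=0;m[:,440:]=0
cs,_=cv2.findContours(m,0,1);P=np.vstack([x[:,0] for x in cs if len(x)>20]);H=cv2.convexHull(P)
q=cv2.approxPolyDP(H,6,True)[:,0];print(q.tolist());W=np.array([ray(s,*p,.018) for p in q]);print(W.round(4))
print("side proj of knob",proj(s2,[*((a+b)/2)[:2],.084]))
```

```text
[ 0.58108529 -0.14871664  0.084     ] [ 0.53391757 -0.09758269  0.084     ] [ 0.55750143 -0.12314967  0.084     ] 0.06956633522935513 2.3158687728394005 dot [ 0.55903728 -0.12456569  0.086     ]
[[412, 226], [298, 261], [145, 252], [142, 195], [404, 167]]
[[ 0.5009 -0.191   0.018 ]
 [ 0.4373  0.0422  0.018 ]
 [ 0.4648  0.3553  0.018 ]
 [ 0.5841  0.3672  0.018 ]
 [ 0.6249 -0.1826  0.018 ]]
side proj of knob [346.39306186 230.46794547]
```

Call:
{"op": "step_arm", "data": {
  "plan": [
    [[20,-36,0,-0.1,100],[40,-72,0,-0.2,100],[60,-108,0,-0.3,100],[80,-144,0,-0.38,100],[100,-180,0,-0.38,100],[120,-216,0,-0.38,100],[140,-252,0,-0.38,100],[160,-288,0,-0.38,100]]
  ]
}}

```text
time: 0.77
tool_pos: [0.3773, 0.2154, 0.2052]
ee_rot: [-3.141, -0.0, 2.356]
wrist_force: [1.0, 0.2, 0.3]
width: 0.0939
```

Call:
{"op": "step_arm", "data": {
  "plan": [
    [[20,-36,0,0,100],[40,-72,0,0,100],[60,-108,0,0,100],[80,-144,0,0,100],[100,-180,0,0,100],[120,-216,0,0,100],[140,-252,0,0,100],[160,-288,0,0,100]]
  ]
}}

```text
time: 1.43
tool_pos: [0.5374, -0.0727, 0.205]
ee_rot: [-3.141, -0.001, 2.355]
wrist_force: [0.2, 1.1, 0.6]
width: 0.094
```

Call:
{"op": "step_arm", "data": {
  "plan": [
    [[10,-26,0,-0.04,100],[20,-51,0,-0.04,100],[20,-51,0,-0.04,100],[20,-51,0,-0.04,100]]
  ]
}}

```text
time: 1.77
tool_pos: [0.5569, -0.1227, 0.2042]
ee_rot: [-3.141, -0.002, 2.313]
wrist_force: [-0.1, 0.2, -0.6]
width: 0.0941
```

Run:
```python
from bench import robot,cams
import cv2,numpy as np,pickle
o=robot.get_obs();print(o["tool_pos"],o["ee_rot"],o["joint_positions"].round(2))
s=cams.snapshot("wrist");s["o"]=o;pickle.dump(s,open("pics/w1.pkl","wb"));cv2.imwrite("pics/w1.png",s["frame"][:,:,::-1]);print(s["T_tool_cam"],s["camera_matrix"])
```

```text
[ 0.55689815 -0.12269434  0.20423809] [-3.14073932e+00 -2.29944731e-03  2.31342824e+00] [-0.32  0.13  1.32  0.    1.69 -1.06]
[[-7.43623713e-04 -9.62291695e-01 -2.72018639e-01  7.89984139e-02]
 [ 9.99999719e-01 -6.90901842e-04 -2.89591921e-04  1.65950810e-04]
 [ 9.07337220e-05 -2.72018778e-01  9.62291939e-01 -1.79336866e-01]
 [ 0.00000000e+00  0.00000000e+00  0.00000000e+00  1.00000000e+00]] [[336.78822416   0.         321.2451213 ]
 [  0.         336.78822416 199.55754099]
 [  0.           0.           1.        ]]
```

View pics/w1.png

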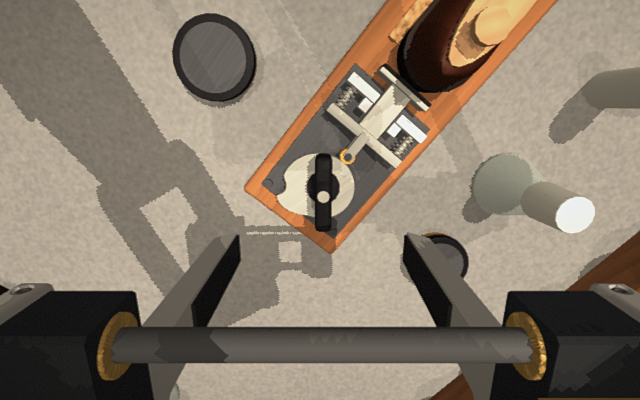

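The wrist view shows the bar upright in the frame from (323,153) to (323,231), with the screw at (323,197), so the jaws are in line with it. I'll convert that to millimetres.

```bash
cat >> h.py <<'E'
def wray(s,u,v,z):
    o=s["o"];T=np.eye(4);T[:3,:3]=R.from_euler('xyz',o["ee_rot"]).as_matrix();T[:3,3]=o["tool_pos"];T=T@s["T_tool_cam"]
    d=T[:3,:3]@np.linalg.inv(s["camera_matrix"])@[u,v,1];p=T[:3,3];return p+d*(z-p[2])/d[2]
E
python3 - <<'E'
from h import *
s=pickle.load(open("pics/w1.pkl","rb"));f=s["frame"];g=f.max(2);c=g[140:240,300:345]
m=(c<35).astype('u1');n,l,st,ce=cv2.connectedComponentsWithStats(m);i=1+st[1:,4].argmax();print(st[i]+[300,140,0,0,0])
for v in(160,166,172,215,222,228):
    x=np.where(l[v-140]==i)[0]+300;print(v,x.min(),x.max())
print("dot",wray(s,323,197,.086),"board end corners",wray(s,246,188,.018),wray(s,332,253,.018))
a=wray(s,323,153,.084);b=wray(s,323,231,.084);print(a,b,(a+b)/2,np.hypot(*(a-b)[:2]),np.arctan2((a-b)[1],(a-b)[0]))
E
```

```text
[308 154  27  78 828]
160 316 330
166 316 330
172 316 330
215 316 329
222 315 330
228 316 330
dot [ 0.55969673 -0.12339905  0.086     ] board end corners [ 0.50195706 -0.18730668  0.018     ] [ 0.62659963 -0.18008052  0.018     ]
[ 0.53261304 -0.09392108  0.084     ] [ 0.58270218 -0.14841601  0.084     ] [ 0.55765761 -0.12116854  0.084     ] 0.07401770014043943 2.314092637724594
```

Call:
{"op": "step_arm", "data": {
  "plan": [
    [[1.5,-0.5,-35,0,100],[1.5,-0.5,-70,0,100],[1.5,-0.5,-105,0,100],[1.5,-0.5,-130,0,100],[1.5,-0.5,-150,0,100],[1.5,-0.5,-150,0,100],[1.5,-0.5,-150,0,100]]
  ]
}}

```text
time: 2.4
tool_pos: [0.5575, -0.1205, 0.0547]
ee_rot: [-3.141, -0.003, 2.318]
wrist_force: [1.1, -0.9, 0.0]
width: 0.0941
```

Call:
{"op": "step_arm", "data": {
  "plan": [
    [[0,0,0,0,0],[0,0,0,0,0],[0,0,0,0,0],[0,0,0,0,0],[0,0,0,0,0],[0,0,0,0,0],[0,0,0,0,0],[0,0,0,0,0]]
  ]
}}

```text
time: 3.07
tool_pos: [0.5586, -0.1222, 0.0555]
ee_rot: [3.142, 0.0, 2.316]
wrist_force: [-0.4, 0.4, -0.8]
width: 0.0443
```

```bash
python3 -c "
from bench import robot
o=robot.get_obs();print(o['tool_pos'],o['ee_rot'],o['wrist_force'],o['wrist_torque'],o['width'])"
```

```text
[ 0.55863581 -0.12223235  0.05553981] [3.14150278e+00 5.41690197e-05 2.31567852e+00] [-0.37778812  0.37714395 -0.83150554] [-0.01169939 -0.00560463 -0.03016356] 0.04429497910532021
```

Still closing.

Call:
{"op": "step_arm", "data": {
  "plan": [
    [[0,0,0,0,0],[0,0,0,0,0],[0,0,0,0,0],[0,0,0,0,0],[0,0,0,0,0],[0,0,0,0,0]]
  ]
}}

```text
time: 3.57
tool_pos: [0.5585, -0.1223, 0.0554]
ee_rot: [-3.141, -0.0, 2.315]
wrist_force: [-0.6, -0.5, 0.1]
width: 0.0156
```

```bash
python3 -c "
from bench import robot
o=robot.get_obs();print(o['tool_pos'],o['ee_rot'],o['wrist_force'],o['wrist_torque'],o['width'])"
```

```text
[ 0.55846458 -0.12226876  0.05544241] [-3.14133840e+00 -1.53384495e-04  2.31534263e+00] [-0.62975435 -0.48231356  0.08850956] [-0.10942272  0.07415639 -0.17864339] 0.015592362731635657
```

Call:
{"op": "step_arm", "data": {
  "plan": [
    [[0,0,0,-0.06,0],[0,0,0,-0.12,0],[0,0,0,-0.18,0],[0,0,0,-0.24,0],[0,0,0,-0.3,0],[0,0,0,-0.36,0],[0,0,0,-0.42,0],[0,0,0,-0.42,0]]
  ]
}}

```text
time: 4.23
tool_pos: [0.5589, -0.1221, 0.0554]
ee_rot: [3.141, 0.0, 1.895]
wrist_force: [1.2, -0.7, -1.1]
width: 0.0158
```

```bash
python3 -c "
from bench import robot
o=robot.get_obs();print(o['tool_pos'],o['ee_rot'],o['wrist_force'],o['wrist_torque'],o['width'])"
```

```text
[ 0.55890237 -0.12207226  0.05544344] [3.14093964e+00 1.30442423e-04 1.89503411e+00] [ 1.19015623 -0.71702692 -1.07688901] [-0.02256178 -0.03655968 -0.16376758] 0.0157988934799929
```

Call:
{"op": "step_arm", "data": {
  "plan": [
    [[0,0,0,-0.08,0],[0,0,0,-0.16,0],[0,0,0,-0.24,0],[0,0,0,-0.32,0],[0,0,0,-0.4,0],[0,0,0,-0.48,0],[0,0,0,-0.56,0],[0,0,0,-0.6,0]]
  ]
}}

```text
time: 4.9
tool_pos: [0.5595, -0.1221, 0.0555]
ee_rot: [3.14, -0.0, 1.295]
wrist_force: [2.8, -0.4, -2.0]
width: 0.0157
```

Call:
{"op": "step_arm", "data": {
  "plan": [
    [[0,0,0,-0.08,0],[0,0,0,-0.16,0],[0,0,0,-0.24,0],[0,0,0,-0.32,0],[0,0,0,-0.4,0],[0,0,0,-0.48,0],[0,0,0,-0.56,0],[0,0,0,-0.6,0]]
  ]
}}

```text
time: 5.57
tool_pos: [0.56, -0.1225, 0.0555]
ee_rot: [3.139, -0.002, 0.695]
wrist_force: [4.4, -1.7, -2.8]
width: 0.0159
```

Run:
```python
from bench import robot,cams
import cv2,pickle
o=robot.get_obs();print(o['tool_pos'],o['ee_rot'],o['wrist_force'],o['wrist_torque'],o['width'],o["joint_positions"].round(2))
s=cams.snapshot("wrist");s["o"]=o;pickle.dump(s,open("pics/w2.pkl","wb"));cv2.imwrite("pics/w2.png",s["frame"][:,:,::-1])
```

```text
[ 0.56003233 -0.12246199  0.05547835] [ 3.13884294e+00 -1.86030334e-03  6.95112395e-01] [ 4.36661874 -1.7040428  -2.81758391] [-0.16985584 -0.39625243  0.2896151 ] 0.01592602610574126 [-0.31  0.21  1.53  0.    1.39  0.56]
```

View pics/w2.png

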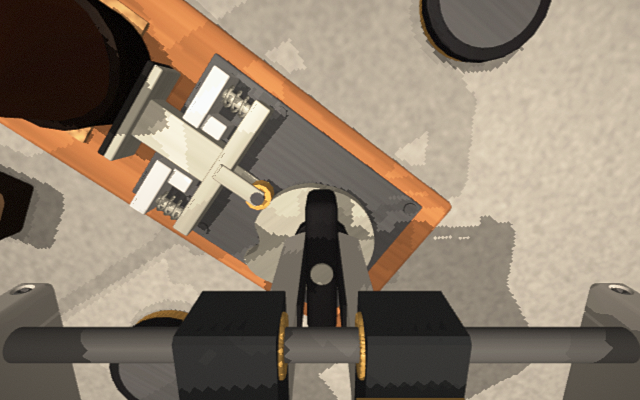

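The wrist view shows the bar held and turned, with the heel pad at the heel. The roller at (260,195) rides on the cam edge. About 0.6 rad remains.

Call:
{"op": "step_arm", "data": {
  "plan": [
    [[0,0,0,-0.06,0],[0,0,0,-0.12,0],[0,0,0,-0.18,0],[0,0,0,-0.24,0],[0,0,0,-0.3,0],[0,0,0,-0.36,0],[0,0,0,-0.42,0],[0,0,0,-0.48,0]]
  ]
}}

```text
time: 6.28
tool_pos: [0.56, -0.123, 0.0555]
ee_rot: [3.139, -0.003, 0.216]
wrist_force: [4.5, -2.0, -3.3]
width: 0.0161
```

```bash
python3 -c "
from bench import robot
o=robot.get_obs();print(o['tool_pos'],o['ee_rot'],o['wrist_force'],o['wrist_torque'],o['width'])"
```

```text
[ 0.55996547 -0.12302213  0.0555145 ] [ 3.13889653e+00 -2.51854543e-03  2.16261527e-01] [ 4.49296768 -2.03998598 -3.28583184] [-0.40482478 -0.52995956  0.31747176] 0.01611242680220672
```

Call:
{"op": "step_arm", "data": {
  "plan": [
    [[0,0,0,-0.04,0],[0,0,0,-0.08,0],[0,0,0,-0.12,0],[0,0,0,-0.12,0],[0,0,0,-0.12,0]]
  ]
}}

```text
time: 6.7
tool_pos: [0.56, -0.1231, 0.0555]
ee_rot: [3.139, -0.003, 0.098]
wrist_force: [4.9, -2.6, -4.0]
width: 0.0159
```

```bash
python3 -c "
from bench import robot
o=robot.get_obs();print(o['tool_pos'],o['ee_rot'],o['wrist_force'],o['wrist_torque'],o['width'])"
```

```text
[ 0.56001224 -0.12307315  0.0554852 ] [ 3.13939342e+00 -2.96556366e-03  9.79559048e-02] [ 4.92481639 -2.55260489 -3.97302396] [-0.36558583 -0.58187513  0.06287256] 0.015936768444952867
```

Call:
{"op": "step_arm", "data": {
  "plan": [
    [[0,0,0,-0.03,0],[0,0,0,-0.04,0],[0,0,0,-0.04,0],[0,0,0,-0.04,0]]
  ]
}}

```text
time: 7.03
tool_pos: [0.5599, -0.1231, 0.0555]
ee_rot: [3.139, -0.003, 0.059]
wrist_force: [4.4, -2.3, -2.9]
width: 0.0159
```

Run:
```python
from bench import robot,cams
import cv2,pickle
o=robot.get_obs();print(o['tool_pos'],o['ee_rot'],o['wrist_force'],o['wrist_torque'],o['width'],o["joint_positions"].round(2))
s=cams.snapshot("wrist");s["o"]=o;pickle.dump(s,open("pics/w3.pkl","wb"));cv2.imwrite("pics/w3.png",s["frame"][:,:,::-1])
```

```text
[ 0.5599457  -0.12310714  0.05551532] [ 3.13934234e+00 -2.90596168e-03  5.87204222e-02] [ 4.37258598 -2.29116347 -2.89863431] [-0.41314242 -0.52402145  0.36183927] 0.015856096800655584 [-0.31  0.21  1.53 -0.    1.39  1.2 ]
```

View pics/w3.png

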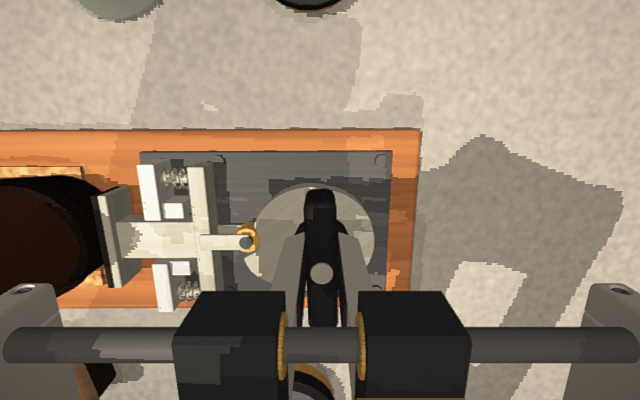

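The bar stands square to the board and the roller at (247,240) sits in the cam edge. The turning moment dropped and then rose, as it should on passing the crest and meeting the step. Next I'll release and look.

Call:
{"op": "step_arm", "data": {
  "plan": [
    [[0,0,0,0,100],[0,0,0,0,100],[0,0,0,0,100],[0,0,0,0,100],[0,0,0,0,100],[0,0,0,0,100],[0,0,0,0,100],[0,0,0,0,100]]
  ]
}}

```text
time: 7.75
tool_pos: [0.5586, -0.1221, 0.0556]
ee_rot: [3.142, 0.0, 0.056]
wrist_force: [-0.5, -0.5, -1.4]
width: 0.0658
```

Call:
{"op": "step_arm", "data": {
  "plan": [
    [[0,0,0,0,100],[0,0,0,0,100],[0,0,0,0,100],[0,0,20,0,100],[0,0,50,0,100],[0,0,85,0,100],[0,0,120,0,100],[0,0,150,0,100]]
  ]
}}

```text
time: 8.42
tool_pos: [0.5588, -0.1222, 0.2081]
ee_rot: [3.141, -0.002, 0.056]
wrist_force: [0.6, -0.3, 0.4]
width: 0.0941
```

Call:
{"op": "step_arm", "data": {
  "plan": [
    [[-35,0,0,0,100],[-70,0,0,0,100],[-105,0,0,0,100],[-140,0,0,0,100],[-170,0,0,0,100],[-170,0,0,0,100]]
  ]
}}

```text
time: 8.92
tool_pos: [0.3848, -0.1218, 0.2059]
ee_rot: [3.141, 0.001, 0.054]
wrist_force: [-0.7, 0.9, 0.5]
width: 0.094
```

Run:
```python
from bench import robot,cams
import cv2,pickle
o=robot.get_obs();print(o['tool_pos'],o['wrist_force'],o['width'])
import numpy as np
s=cams.snapshot("top");pickle.dump(s,open("pics/top1.pkl","wb"))
f=s["frame"];f0=pickle.load(open("pics/top0.pkl","rb"))["frame"]
c=lambda f:cv2.resize(f[160:240,310:420],None,fx=7,fy=7,interpolation=cv2.INTER_CUBIC)[:,:,::-1]
cv2.imwrite("pics/c2.png",c(f));cv2.imwrite("pics/top1.png",f[:,:,::-1])
```

```text
[ 0.38475335 -0.12176951  0.20588865] [-0.72798255  0.85593544  0.50532029] 0.09404423604076753
```

View pics/top1.png

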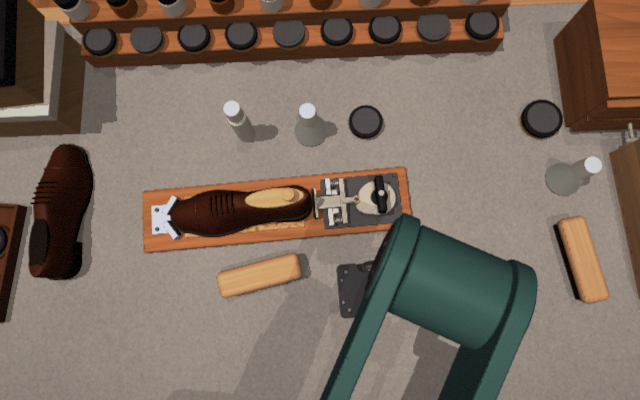

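View pics/c2.png

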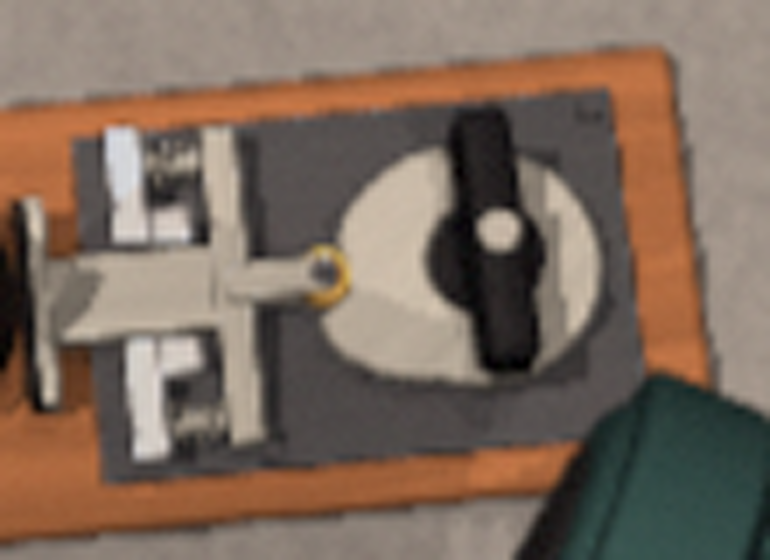

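The top view shows the bar square across the board and the roller moved left from about x=350 to 324 in the crop, between the cam's lobes. The shoe, tins, flask, cream and brush look unmoved. I'll check the travel and bar angle in numbers before handing in.

Run:
```python
from h import *
a=pickle.load(open("pics/top0.pkl","rb"));b=pickle.load(open("pics/top1.pkl","rb"))
P=[]
for s in(a,b):
    h=cv2.cvtColor(s["frame"],cv2.COLOR_RGB2HSV).astype(int)[185:212,345:368]
    m=(h[...,1]>90)&(h[...,2]>90);y,x=np.where(m);w=h[...,1][m];c=((x*w).sum()/w.sum()+345,(y*w).sum()/w.sum()+185);P.append(ray(s,*c,.043));print(c,m.sum(),P[-1].round(4))
print("roller travel",np.linalg.norm(P[1]-P[0]))
ga,gb=[cv2.cvtColor(s["frame"],cv2.COLOR_RGB2GRAY).astype(np.float32) for s in(a,b)]
for n,(x0,x1,y0,y1) in dict(shoe=(170,312,185,238),carriage=(312,350,200,206),brush=(215,303,250,300),tin_far=(345,388,102,142),flask=(290,330,98,150),cream=(220,260,98,146)).items():
    d,r=cv2.phaseCorrelate(ga[y0:y1,x0:x1].copy(),gb[y0:y1,x0:x1].copy(),cv2.createHanningWindow((x1-x0,y1-y0),5));print(n,"shift px",np.round(d,2),round(r,2))
m=np.zeros_like(gb,'u1');m[172:216,368:390]=(b["frame"].max(2)[172:216,368:390]<32)
n,l,st,ce=cv2.connectedComponentsWithStats(m);i=1+st[1:,4].argmax();cs,_=cv2.findContours((l==i).astype('u1'),0,2)
r=cv2.minAreaRect(cs[0]);print(st[i],r)
c=lambda x,y:((x+.5)/7-.5+310,(y+.5)/7-.5+160)
g=lambda p,q:np.degrees(np.arctan2(*(p-q)[[1,0]]))
print("bar",g(ray(b,*c(482,110),.084),ray(b,*c(507,368),.084)),"plate edge(+90 expected)",g(ray(b,*c(75,138),.02),ray(b,*c(608,90),.02)),g(ray(b,*c(103,482),.02),ray(b,*c(645,433),.02)))
```

```text
(np.float64(360.24655568312284), np.float64(198.90958668197473)) 26 [ 0.5557 -0.0871  0.043 ]
(np.float64(356.9884710403514), np.float64(199.72330496843261)) 27 [ 0.5543 -0.0805  0.043 ]
roller travel 0.006745857007212295
shoe shift px [-1.27  0.14] 1.03
carriage shift px [-1.72  0.18] 1.34
brush shift px [-0.05  0.01] 0.82
tin_far shift px [ 0.38 -0.  ] 0.92
flask shift px [-0.08  0.01] 0.93
cream shift px [0.15 0.02] 0.96
[374 178  13  35 149] ((380.0, 195.0), (12.0, 34.0), 0.0)
bar 2.38143380032494 plate edge(+90 expected) 93.27112388556542 93.38147509572669
```

```bash
python3 -c "
from bench import robot
print(robot.close_job())"
```

```text
the job is handed in; nothing more can be done
None
```

I turned the knob about 2.26 rad clockwise in one grasp until the roller dropped into the notch. I then let go, lifted clear and handed the job in at about 9 s.

| Check after letting go | Result |
|---|---|
| Roller travel | 6.7 mm, against about 6.5 mm expected in the notch (about 10 mm at the crest) |
| Bar angle | 2.4°, against 3.3° for exactly square to the board; the 0.9° gap is about what I can read from the image |
| Turning moment | Fell just past the crest, then rose again at the end, as expected at the step |
| Shoe | Slid about 2.5 mm towards the toe stop, within the 0.5 to 3.5 mm to spare, and still standing |
| Brush, flask, cream | Did not move beyond measurement noise |
| Far tin | Measured shift of 0.4 px (about 0.7 mm), which I put down to image noise |

- **Not checked:** the arm hid the near tin in the last top view. The gripper stayed well above it, and the wrist forces stayed below 7 N in every reading I took.
- **Clamp force:** I could not measure it directly. That the heel pad holds the shoe firmly is inferred from the roller travel and the shoe's slide.

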